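Take the drained slide rack off its hook

TASK

The microscope-slide rack with the yellow grip has drained. Lift it up off its hook on the drain stand, carry it to the empty pink basket on the near left of the worktop and set it down gently, upright, on the basket's floor, well inside, and let go. Leave the rack with the green grip hanging undisturbed on its own hook.

Things in the scene. Friction and masses are not known exactly. Their poses are not given: they have to be found in the camera images.
- yellow_rack_grip (a point): Centre of the yellow grip (block 18 x 28 x 50 mm, x y z) on the steel slide rack to move: 0.2 kg, 62 x 94 mm, 158 mm tall. This point is 133 mm above the rack's underside (30 mm above the worktop while hanging). The grip stands on the middle of a cross-bar 10 x 94 x 8 mm along y, which rests on the hook, on thin uprights at y = -44, 44 mm; slides fill the lowest 30 mm. z up.
- green_rack_grip (a point): Centre of the green grip of a second, otherwise equal rack, which hangs on the stand's other hook (either rack may be on either hook) and must stay there. Both racks' x and y axes are parallel to the stand's at the start.
- stand: Fixed drain stand, 130 x 226 mm, back plate at +x, 132 mm high, open front at -x. Origin: worktop, centre. Hooks at y = -75, 75 mm, 24 mm wide, 130 mm up, point to -x; a rack hangs at x = 0 (+-3), behind a lip 12 mm high ending at x = -13. To come off, raise it 20 to 60 mm (more jams the slides under the hook), then go 60 mm or more to -x before going higher or sideways.
- basket: Loose, empty pink slotted basket on the worktop at the robot's left (not the one with tubes far off), open on top, 217 (its x) x 243 (its y) mm, 79 mm high; inside 156 x 182 mm, its floor 7 mm above the worktop. Origin: centre of its underside; z up.
Not all that is in view belongs to the job. Leave any orange or turquoise look-alike of the part that bears yellow_rack_grip alone. What is shaped like the part that bears green_rack_grip but turquoise is not meant.

How it is judged:
On the way:
1. the yellow-gripped rack is held by the fingers, off its hook and clear of the stand (distance of yellow_rack_grip from where it was at the start of the episode above 0.07 m and contact force between yellow_rack and stand below 0.05 N and contact force between the fingers and yellow_rack above 0.5 N and height (world z) of yellow_rack_grip above 0.17 m), for 0.1 s.
At the end, for the whole second after the job is handed in: The yellow-gripped rack stands at rest on the floor of the pink basket, upright within 8 degrees, its grip within 60 mm of the basket's centre along each of the basket's axes; the basket stands level within 5 degrees; the green-gripped rack hangs on its hook within 20 mm of where it was (x of yellow_rack_grip in the frame of basket between -0.06 and 0.06 m and y of yellow_rack_grip in the frame of basket between -0.06 and 0.06 m and z of yellow_rack_grip in the frame of basket between 0.13 and 0.15 m and angle between each of yellow_rack_grip, green_rack_grip's own z axis and vertical below 0.15 rad and angle between basket's own z axis and vertical below 0.1 rad and linear speed of yellow_rack below 0.03 m/s and distance of green_rack_grip from where it was at the start of the episode below 0.02 m); the robot touches nothing.
It fails at once if the green-gripped rack is pushed more than 30 mm or lifted from its hook (distance of green_rack_grip from where it was at the start of the episode above 0.03 m).
It fails at once if the yellow-gripped rack is dropped (moves faster than 0.6 m/s with no finger on it, a fall of about 2 cm) (contact force between the fingers and yellow_rack below 0.05 N and linear speed of yellow_rack above 0.6 m/s).
It also fails if it takes over 45 s, if anything falls off the work surface, if the arm or the gripper's body presses on something with over 40 N, if the wrist force passes 120 N, or if a joint passes its speed limit or range.

ROBOT

A 6-joint arm with a two-finger parallel gripper is mounted at the origin on a cart in front of the work surface, level with it; the furniture and walls round the work are solid. World frame = base frame: x ahead of the robot, y to its left, z up, the work surface at z = 0. Lengths are in m, angles in rad, forces in N, time in s.
With the tool pointing down it reaches from about 0.3 to 0.75 m from the base axis. Payload 8.5 kg.
Tool frame: the origin (TCP) lies at the very end of the fingers, on their centre line; the grasp point (between the pads) lies 19 mm behind it; x points along the fingers, z is the direction in which the jaws open and shut, and the axes are right-handed (so a half turn about x gives the same grasp; the last joint's range is limited). The gripper opens to 85 mm and grips with 20 to 120 N. Pads are 22 mm wide; open, the fingers measure 114 mm over their backs; the gripper's body (76 mm by 85 mm) begins 54 mm behind the grasp point. The pads swing forward as they close: fully open they stand 13 mm farther back than shut.
Start: joints at [-1.452, 0.381, 1.297, -0, 1.464, -0.215], TCP at [0.18, -0.52, 0.231] pointing down, gripper open.
Joint ranges: [-3.11, 3.11], [-0.89, 2.33], [0.22, 2.48], [-1.42, 4.56], [0.17, 2.85], [-2.88, 2.88]. Speed limits (rad/s): [2.39, 2.39, 3.14, 3.14, 3.14, 3.14].

INTERFACE

Orientations are given as a unit quaternion [x, y, z, w].
In Python, from workcell import r, camera, ticket gives the robot as it stands. The module is installed in compiled form; this text tells all that it offers.
- The arm moves only by the tool move_arm, never from a script. Its argument "deltas" is a list of rows, each a list of 5 numbers: the shift along the tool's x, y, z in cm, then the turn about the tool's x in degrees, then the finger opening in cm, from 0 to 8.54. A call has 1 to 20 rows; each row is the pose to reach, as a shift and turn from the pose measured when the call began, along the tool's axes at that moment; what a row does not reach only later rows make up. A row lasts 1/8 s, in which the tool goes at most 62.5 mm and 10.7 degrees, less where a joint would pass 70% of its speed; a pose out of reach is approached as far as the arm can. A call with a gripper value outside its range is refused whole. The fingers move at their own pace and stop on an object; "squeeze" is the grip in N (left out, the last holds). Time passes only in rows, so rows that repeat a pose let the fingers close. It gives the time, the measured TCP pose, the force and the opening at its end, in the units of the state.
- r.get_obs(): the state, without advancing time (a new reading comes with each control period).
- camera(name): name is "scene" or "top" or "wrist"; returns a dict with "color" (384x512x3 uint8, blue, green, red), "depth" (384x512 float32, m along the optical axis (not along the pixel's ray), 0 where there is no reading), "camera_matrix" (3x3 intrinsics, pixels), "dist_coeffs" ([k1, k2, p1, p2, k3] as OpenCV has them; the pictures are not rectified), "R" (3x3) and "t" (3): a world point X has camera coordinates R X + t; the wrist camera has in their place "tool_from_camera" (4x4, takes a point from camera to tool coordinates, whose origin is the TCP and whose axes are the tool frame's). Camera axes: x right, y down, z forward; pixel columns grow to the right and rows downward; lengths in m; the calibration is good to about 2 mm. A picture is of the moment at which its call begins: read the wrist's pose just before it.
- ticket.sign_off(): hands the job in, once; it reports no verdict.
The state is a dict: "clock": time; "q": joint angles; "qvel": joint speeds; "joint_efforts": joint torques, N m; "position": TCP position; "eef_rot": TCP orientation; "ft_force": force on the tool from outside, world axes, zero at the start; "ft_torque": the same for the moment, N m; "width": finger opening in m.
Only numpy, scipy, OpenCV 4.12 (cv2) and the standard library are available. Lean on these libraries where they do the work, as an engineer would, in place of code of your own. Each camera call takes 0.05 s, during which the arm holds its last target.

## Working session

There is one attempt and no reset: what is moved stays moved. The work goes in short steps, Python scripts to look and compute and a tool call to move; the robot and the scene stay as the last step left them, time stands still between calls to the robot, and variables do not carry over. Pictures are saved under pics/ and viewed, and the job is handed in when it is done.

Besides the shell and the picture viewer there is one more tool, called after ">>>" as name(argument=value, ...) on one line, values as JSON. move_arm: Moves the arm, as the interface text tells. Its arguments: {"type":"object","properties":{"deltas":{"type":"array","items":{"type":"array","items":{"type":"number"}}},"squeeze":{"type":"number"}},"required":["deltas"]}

```bash
mkdir -p pics; cat > h.py <<'E'
import numpy as np,cv2
from workcell import r,camera,ticket
from scipy.spatial.transform import Rotation as Ro
def world(c,o=None):
    K=c["camera_matrix"];d=c["depth"];h,w=d.shape
    u,v=np.meshgrid(np.arange(w),np.arange(h))
    p=cv2.undistortPoints(np.stack([u,v],-1).reshape(-1,1,2).astype(np.float64),K,c["dist_coeffs"]).reshape(h,w,2)
    P=np.dstack([p[...,0]*d,p[...,1]*d,d])
    if "R" in c: return (P-np.array(c["t"]).ravel())@np.array(c["R"])
    T=np.array(c["tool_from_camera"]);P=P@T[:3,:3].T+T[:3,3]
    return P@Ro.from_quat(o["eef_rot"]).as_matrix().T+np.array(o["position"])
E
python3 - <<'E'
from h import *
o=r.get_obs();print(o)
for n in("scene","top","wrist"):
    c=camera(n);cv2.imwrite(f"pics/{n}0.png",c["color"]);np.save(f"pics/{n}0.npy",world(c,o))
E
```

```text
{'clock': 0.0, 'q': array([-1.45230832e+00,  3.81223698e-01,  1.29826138e+00,  4.22283928e-05,
        1.46359510e+00, -2.15329739e-01]), 'qvel': array([ 0.00082419,  0.00102422,  0.00198555, -0.00017078,  0.00084509,
       -0.00173472]), 'joint_efforts': array([ 6.17887981e-04, -4.48460984e+01, -2.31279051e+01, -1.26370096e-04,
        4.78929724e-03,  1.53957342e-05]), 'position': array([ 0.18016683, -0.51934937,  0.2306967 ]), 'eef_rot': array([ 0.41038464,  0.57646036, -0.4095858 ,  0.57577546]), 'ft_force': array([-0.03396087,  1.01302679, -0.1614587 ]), 'ft_torque': array([-0.05135194, -0.00930329,  0.00338806]), 'width': 0.08532033264572483}
```

View pics/scene0.png

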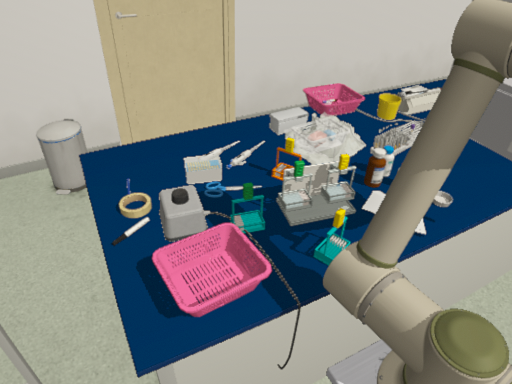

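View pics/top0.png

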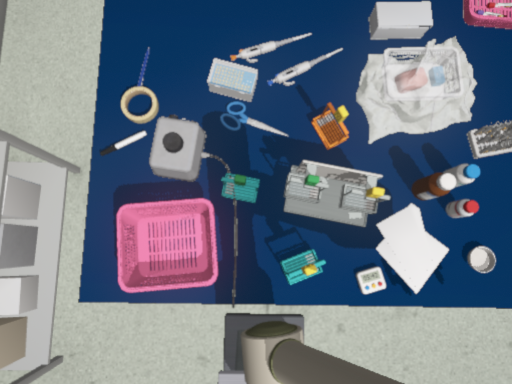

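View pics/wrist0.png

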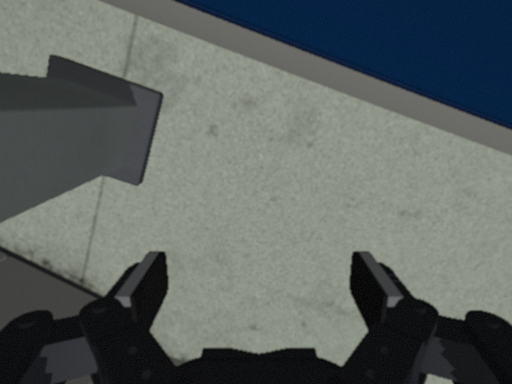

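Scene: yellow grips at top px (377,192) on the grey stand (steel rack), (342,113) on an orange rack, and (310,270) on a turquoise rack. Green grips are at (313,181) on the stand and (240,180) on a turquoise rack. By the description I choose the yellow one at (377,192), and check it in a close crop.

```bash
python3 - <<'E'
from h import *
for n,(x0,y0,x1,y1) in dict(top=(265,140,405,240),scene=(255,140,375,240)).items():
    im=cv2.imread(f"pics/{n}0.png");W=np.load(f"pics/{n}0.npy")
    cv2.imwrite(f"pics/{n}crop.png",cv2.resize(im[y0:y1,x0:x1],None,fx=5,fy=5,interpolation=cv2.INTER_CUBIC))
    hsv=cv2.cvtColor(im,cv2.COLOR_BGR2HSV)
    for nm,lo,hi in(("yel",(22,150,120),(32,255,255)),("grn",(50,130,50),(72,255,255)),("pink",(160,80,80),(175,255,255))):
        m=cv2.inRange(hsv,lo,hi);k,l,s,ce=cv2.connectedComponentsWithStats(m)
        for i in range(1,k):
            if s[i,4]>15:
                P=W[l==i];P=P[np.isfinite(P).all(1)]
                print(n,nm,ce[i].round(),s[i,4],"med",np.median(P,0).round(3),"p3",np.percentile(P,3,0).round(3),"p97",np.percentile(P,97,0).round(3))
    
W=np.load("pics/top0.npy");im=cv2.imread("pics/top0.png")
hsv=cv2.cvtColor(im,cv2.COLOR_BGR2HSV);m=cv2.inRange(hsv,(160,80,80),(175,255,255))>0
P=W[m]
Q=P[(P[:,2]>.06)&(P[:,2]<.1)&(P[:,0]<.6)]
print("basket",cv2.minAreaRect(Q[:,:2].astype(np.float32)),len(Q),np.median(Q[:,2]))
# stand region
R=W[140:240,265:405].reshape(-1,3)
for lo,hi in((.015,.05),(.05,.09),(.09,.115),(.115,.14),(.14,.2)):
    q=R[(R[:,2]>lo)&(R[:,2]<hi)];print(lo,len(q),cv2.minAreaRect(q[:,:2].astype(np.float32)) if len(q)>3 else 0)
E
```

```text
top yel [340. 115.] 74 med [ 0.794 -0.127  0.154] p3 [ 0.786 -0.137  0.127] p97 [ 0.809 -0.121  0.161]
top yel [373. 193.] 46 med [ 0.596 -0.191  0.186] p3 [ 0.593 -0.204  0.163] p97 [ 0.606 -0.187  0.19 ]
top yel [309. 268.] 58 med [ 0.427 -0.049  0.158] p3 [ 0.417 -0.061  0.139] p97 [ 0.433 -0.038  0.162]
top grn [240. 179.] 87 med [0.628 0.112 0.158] p3 [0.619 0.103 0.146] p97 [0.637 0.124 0.162]
top grn [312. 180.] 82 med [ 0.624 -0.051  0.189] p3 [ 0.618 -0.063  0.172] p97 [ 0.633 -0.04   0.192]
top pink [487.  14.] 1064 med [ 1.146 -0.599  0.023] p3 [ 1.11  -0.687  0.004] p97 [ 1.222 -0.518  0.082]
top pink [166. 245.] 8682 med [0.473 0.303 0.014] p3 [0.373 0.178 0.001] p97 [0.578 0.407 0.082]
scene yel [388. 106.] 463 med [ 1.019 -0.818  0.067] p3 [ 0.99  -0.887  0.008] p97 [ 1.085 -0.79   0.096]
scene yel [289. 145.] 108 med [ 0.797 -0.129  0.14 ] p3 [ 0.787 -0.139  0.111] p97 [ 0.81  -0.122  0.16 ]
scene yel [344. 161.] 131 med [ 0.596 -0.199  0.17 ] p3 [ 0.592 -0.212  0.145] p97 [ 0.608 -0.187  0.191]
scene yel [339. 217.] 156 med [ 0.417 -0.045  0.142] p3 [ 0.411 -0.064  0
[... 460 characters left out ...]
0029525757, -0.04246357083320618), (0.21583572030067444, 0.9167437553405762), 5.6791839599609375) 2221 0.07887958673357083
0.015 1054 ((0.6614934802055359, -0.1342608630657196), (0.2435460388660431, 0.22756427526474), 80.84235382080078)
0.05 870 ((0.6722269058227539, -0.1363290548324585), (0.24221333861351013, 0.17934022843837738), 80.28902435302734)
0.09 158 ((0.6377036571502686, -0.12911830842494965), (0.23980018496513367, 0.053012654185295105), 80.204345703125)
0.115 749 ((0.6344035267829895, -0.13043072819709778), (0.243251770734787, 0.06821728497743607), 80.11888885498047)
0.14 405 ((0.6124194860458374, -0.12614309787750244), (0.2418988198041916, 0.023555150255560875), 80.0473403930664)
```

View pics/topcrop.png

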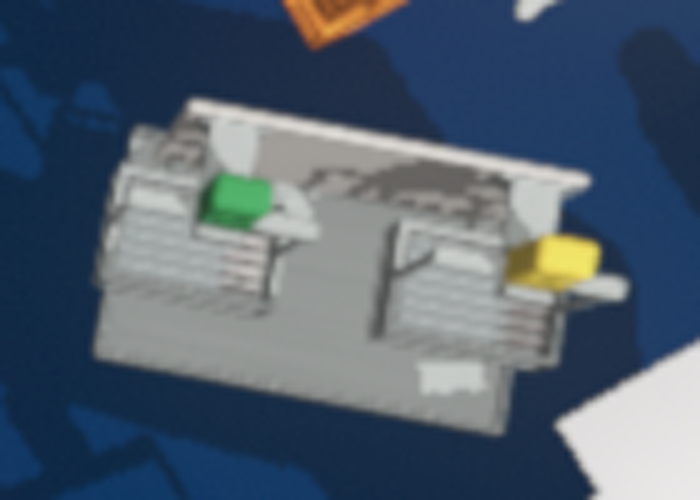

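View pics/scenecrop.png

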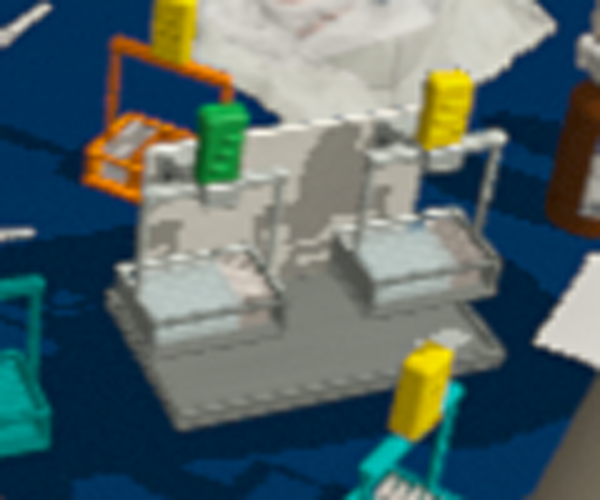

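The crop confirms it. The yellow grip at (377,192) belongs to the steel rack on the stand's right hook, and the green one beside it hangs on the left hook. Next I refine the positions.

```bash
python3 - <<'E'
from h import *
W=np.load("pics/top0.npy");im=cv2.imread("pics/top0.png")
hsv=cv2.cvtColor(im,cv2.COLOR_BGR2HSV);m=cv2.inRange(hsv,(160,80,80),(175,255,255))>0
P=W[m];P=P[(P[:,1]>.1)&(P[:,0]<.65)]
Q=P[(P[:,2]>.07)&(P[:,2]<.09)]
(c,s,a)=cv2.minAreaRect(Q[:,:2].astype(np.float32));print("basket",c,s,a,len(Q))
F=P[(P[:,2]<.02)];print("floor",cv2.minAreaRect(F[:,:2].astype(np.float32)))
yaw=np.deg2rad(-9.9);B=np.array([[np.cos(yaw),-np.sin(yaw)],[np.sin(yaw),np.cos(yaw)]])
for nm,lo,hi,c0 in(("yel",(18,90,80),(34,255,255),(.596,-.196)),("grn",(45,80,40),(80,255,255),(.624,-.051))):
  for n in("top","scene"):
    W=np.load(f"pics/{n}0.npy");mm=cv2.inRange(cv2.cvtColor(cv2.imread(f"pics/{n}0.png"),cv2.COLOR_BGR2HSV),lo,hi)>0
    q=W[mm];q=q[(np.linalg.norm(q[:,:2]-c0,axis=1)<.035)&(q[:,2]>.14)]
    t=q[q[:,2]>.182]
    for nn,z in(("all",q),("top",t)):
        l=z[:,:2]@B;lo2,hi2=l.min(0),l.max(0);print(nm,n,nn,len(z),"stand-aligned ext",(hi2-lo2).round(3),"ctr",(B@((lo2+hi2)/2)).round(4),"z",z[:,2].min().round(3),z[:,2].max().round(3))
o=r.get_obs();print(Ro.from_quat(o["eef_rot"]).as_matrix().round(3))
# obstacles heights near
W=np.load("pics/top0.npy")
for y in range(100,300,12): print(y,[f"{W[y,x,2]:.2f}" for x in range(130,500,14)])
E
```

```text
basket (0.474247545003891, 0.29295843839645386) (0.2158357948064804, 0.24259032309055328) 5.679328918457031 1819
floor ((0.4769887626171112, 0.3087840974330902), (0.23405402898788452, 0.2678464949131012), 5.720350742340088)
yel top all 149 stand-aligned ext [0.019 0.028] ctr [ 0.6019 -0.2001] z 0.151 0.192
yel top top 97 stand-aligned ext [0.019 0.028] ctr [ 0.602  -0.2001] z 0.183 0.192
yel scene all 140 stand-aligned ext [0.018 0.028] ctr [ 0.6006 -0.2   ] z 0.142 0.192
yel scene top 40 stand-aligned ext [0.017 0.027] ctr [ 0.601  -0.2006] z 0.182 0.192
grn top all 121 stand-aligned ext [0.019 0.027] ctr [ 0.6274 -0.0525] z 0.154 0.192
grn top top 92 stand-aligned ext [0.019 0.027] ctr [ 0.6274 -0.0525] z 0.183 0.192
grn scene all 140 stand-aligned ext [0.019 0.027] ctr [ 0.6263 -0.0536] z 0.143 0.191
grn scene top 43 stand-aligned ext [0.019 0.027] ctr [ 0.6265 -0.0537] z 0.183 0.191
[[-0.     0.945  0.328]
 [ 0.001  0.328 -0.945]
 [-1.     0.    -0.001]]
100 ['0.00', '-0.00', '0.00', '0.00', '0.00', '0.00', '0.00', '0.00', '0.00', '0.00', '0.00', '-0.00', '0.00', '0.00', '0.00', 
[... 2992 characters left out ...]
0', '0.01', '0.02']
268 ['0.04', '0.01', '0.01', '0.01', '0.01', '0.01', '0.08', '0.00', '-0.00', '0.00', '0.00', '0.03', '0.01', '0.16', '0.00', '0.00', '-0.00', '0.00', '0.00', '0.00', '0.00', '0.00', '0.01', '-0.00', '0.00', '-0.00', '1.00']
280 ['0.05', '0.03', '-0.00', '0.05', '0.05', '0.06', '0.08', '0.00', '-0.00', '0.00', '-0.00', '0.00', '0.03', '0.00', '-0.00', '0.00', '-0.00', '0.02', '0.02', '-0.00', '0.01', '0.00', '0.00', '0.00', '0.00', '0.00', '0.00']
292 ['0.08', '-0.00', '0.00', '0.00', '0.00', '0.00', '-0.00', '-0.00', '0.00', '0.00', '0.00', '0.00', '-0.00', '0.00', '-0.00', '0.00', '-0.00', '0.02', '0.00', '0.00', '0.00', '0.00', '0.00', '-0.00', '-0.00', '0.00', '0.00']
```

Everything fits: the grip tops are at 0.19 m, the grips 149 mm apart, stand yaw −9.9°, basket centre (0.474, 0.293) with yaw 5.7°. I move above the yellow grip with the jaws along the stand's x axis.

>>> move_arm(deltas=[[-5,0,0,0,8.5],[-10,2,-0.7,-2,8.5],[-10,6,-2,-7,8.5],[-10,10,-3.3,-12,8.5],[-10,14,-4.6,-17,8.5],[-10,18,-5.9,-22,8.5],[-10,22,-7.2,-27,8.5],[-10,26,-8.5,-32,8.5],[-10,30,-9.8,-37,8.5],[-10,34,-11.1,-42,8.5],[-10,38,-12.4,-47,8.5],[-10,42,-13.7,-52,8.5],[-10,46,-15,-57,8.5],[-10,49,-16,-61,8.5],[-10,50.2,-16.3,-61,8.5],[-10,50.2,-16.3,-61,8.5],[-10,50.2,-16.3,-61,8.5]], squeeze=30)

```text
clock: 2.28
position: [0.6004, -0.2019, 0.3313]
eef_rot: [0.062, 0.705, -0.061, 0.704]
ft_force: [0.0, 0.1, 0.3]
width: 0.0852
```

```bash
cat > chk.py <<'E'
from h import *
import sys
tag=sys.argv[1]
o=r.get_obs();print(o["clock"],o["position"].round(4),o["q"].round(2),o["ft_force"].round(2),o["width"]);print(Ro.from_quat(o["eef_rot"]).as_matrix().round(3))
c=camera("wrist");cv2.imwrite(f"pics/w{tag}.png",c["color"]);W=world(c,o)
yaw=np.deg2rad(-9.9);B=np.array([[np.cos(yaw),-np.sin(yaw)],[np.sin(yaw),np.cos(yaw)]])
m=cv2.inRange(cv2.cvtColor(c["color"],cv2.COLOR_BGR2HSV),(18,90,80),(34,255,255))>0
q=W[m];q=q[(q[:,2]>.18)&(np.linalg.norm(q[:,:2]-[.6,-.2],axis=1)<.05)]
if len(q):
    l=q[:,:2]@B;print("ext",np.ptp(l,axis=0).round(3),"ctr",(B@((l.min(0)+l.max(0))/2)).round(4),"z",np.median(q[:,2]).round(4),cv2.minAreaRect(q[:,:2].astype(np.float32))[2])
E
python3 chk.py 1
```

```text
2.275 [ 0.6004 -0.2019  0.3313] [-0.51  0.5   0.82  0.    1.82 -0.34] [0.04 0.12 0.29] 0.08515847334796622
[[-0.     0.173  0.985]
 [ 0.001  0.985 -0.173]
 [-1.     0.001 -0.   ]]
ext [0.017 0.028] ctr [ 0.6036 -0.2022] z 0.1872 80.00414276123047
```

View pics/w1.png

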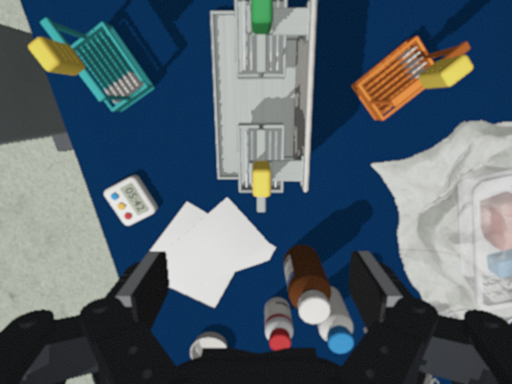

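The wrist view shows the yellow grip at (262,180), centred between the fingers laterally, and the measured centre agrees within 2–3 mm. I descend and close.

>>> move_arm(deltas=[[4,0,0.1,0,8.5],[8,0,0.2,0,8.5],[12,0.1,0.2,0,8.5],[14.5,0.1,0.2,0,8.5],[16.5,0.1,0.2,0,8.5],[18.1,0.1,0.2,0,8.5],[18.1,0.1,0.2,0,8.5],[18.1,0.1,0.2,0,8.5]])

```text
clock: 3.32
position: [0.6027, -0.2015, 0.1514]
eef_rot: [0.062, 0.704, -0.062, 0.705]
ft_force: [0.1, -0.4, -0.1]
width: 0.0849
```

>>> move_arm(deltas=[[0,0,0,0,5],[0,0,0,0,3],[0,0,0,0,2.4],[0,0,0,0,1.5],[0,0,0,0,1],[0,0,0,0,0.5],[0,0,0,0,0.5],[0,0,0,0,0.5]], squeeze=40)

```text
clock: 4.32
position: [0.603, -0.2016, 0.1516]
eef_rot: [0.062, 0.704, -0.062, 0.705]
ft_force: [2.8, -0.8, 0.5]
width: 0.0177
```

```bash
cat > see.py <<'E'
from h import *
import sys
tag=sys.argv[1];x0,y0,x1,y1=map(int,sys.argv[2:6])
o=r.get_obs();print(o["clock"],o["position"].round(4),o["ft_force"].round(2),o["width"].round(4))
ims=[]
for n in("scene","wrist"):
    c=camera(n)["color"]
    ims.append(cv2.resize(c[y0:y1,x0:x1] if n=="scene" else c,(400,300),interpolation=cv2.INTER_CUBIC))
cv2.imwrite(f"pics/s{tag}.png",np.hstack(ims))
E
python3 see.py 2 240 80 400 240
```

```text
Traceback (most recent call last):
  File "see.py", line 4, in <module>
    o=r.get_obs();print(o["clock"],o["position"].round(4),o["ft_force"].round(2),o["width"].round(4))
                                                                                 ^^^^^^^^^^^^^^^^
AttributeError: 'float' object has no attribute 'round'
```

Width 17.7 mm, so it holds the 18 mm grip. I lift 40 mm, then look.

```bash
sed -i 's/o\["width"\].round(4)/round(o["width"],4)/' see.py
```

>>> move_arm(deltas=[[-0.5,0,0,0,0.5],[-1.2,0,0,0,0.5],[-2.2,0,0,0,0.5],[-3.2,0,0,0,0.5],[-3.8,0,0,0,0.5],[-3.8,0,0,0,0.5]])

```text
clock: 5.08
position: [0.603, -0.2017, 0.1901]
eef_rot: [0.062, 0.703, -0.062, 0.705]
ft_force: [1.1, 0.1, -2.2]
width: 0.0173
```

```bash
python3 see.py 2 240 80 400 240
```

```text
5.075 [ 0.603  -0.2017  0.1901] [ 1.1   0.08 -2.17] 0.0173
```

View pics/s2.png

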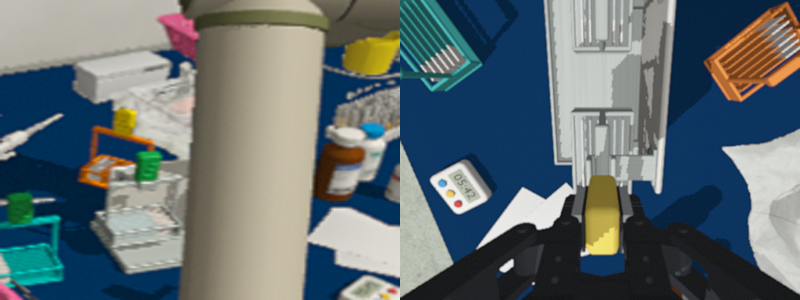

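The grip is between the pads (wrist half, about (602,215)) and the force is −2.2 N, which is the rack's weight. Next I move 90 mm along the stand's −x, then up.

>>> move_arm(deltas=[[0,0,-1,0,0.5],[0,0,-2.5,0,0.5],[0,0,-4.5,0,0.5],[0,0,-6.5,0,0.5],[0,0,-8.5,0,0.5],[0,0,-9.5,0,0.5],[0,0,-9.5,0,0.5],[-1,0,-9.5,0,0.5],[-3,0,-9.5,0,0.5],[-6,0,-9.5,0,0.5],[-9,0,-9.5,0,0.5],[-12,0,-9.5,0,0.5],[-13,0,-9.5,0,0.5],[-13,0,-9.5,0,0.5]])

```text
clock: 6.92
position: [0.5092, -0.185, 0.3191]
eef_rot: [0.062, 0.704, -0.062, 0.705]
ft_force: [-0.2, 0.1, -3.0]
width: 0.0176
```

```bash
python3 see.py 3 190 20 420 240; python3 - <<'E'
from h import *
c=camera("top");cv2.imwrite("pics/t3.png",c["color"]);W=world(c)
m=cv2.inRange(cv2.cvtColor(c["color"],cv2.COLOR_BGR2HSV),(45,80,40),(80,255,255))>0
q=W[m];q=q[(np.linalg.norm(q[:,:2]-[.627,-.053],axis=1)<.04)&(q[:,2]>.182)];print("green",len(q),(q.min(0)+q.max(0))/2)
c=camera("scene");P=world(c);o=r.get_obs()
print(o["position"],Ro.from_quat(o["eef_rot"]).as_matrix().round(3))
E
```

```text
6.925 [ 0.5092 -0.185   0.3191] [-0.21  0.09 -3.04] 0.0176
green 92 [ 0.62649932 -0.05195079  0.18689935]
[ 0.50881756 -0.1848867   0.31797493] [[-0.     0.174  0.985]
 [ 0.001  0.985 -0.174]
 [-1.     0.001 -0.   ]]
```

View pics/s3.png

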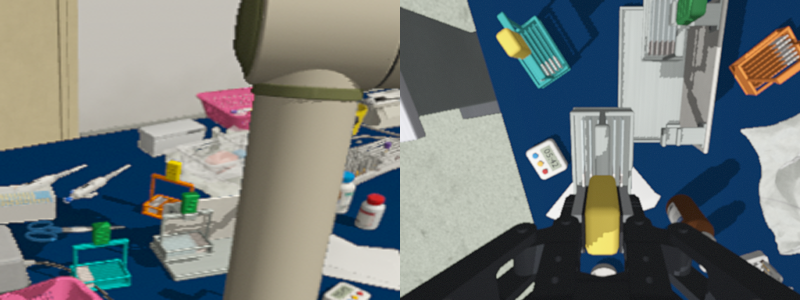

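The rack is clear of the stand, upright in the fingers, and green has not moved. I carry it to above the basket, with the underside at about 0.197 m, higher than anything on the path.

>>> move_arm(deltas=[[0,1,-0.2,0,0.5],[0,3,-0.8,-1,0.5],[0,6,-1.5,-2,0.5],[0,10,-2.5,-3.5,0.5],[0,14,-3.5,-5,0.5],[0,18,-4.6,-6.5,0.5],[0,22,-5.6,-8,0.5],[0,26,-6.6,-9.5,0.5],[0,30,-7.6,-11,0.5],[0,34,-8.6,-12.5,0.5],[0,38,-9.6,-13.5,0.5],[0,41,-10.4,-14.5,0.5],[0,43.5,-11,-15.5,0.5],[0,45.5,-11.5,-15.6,0.5],[0,46.5,-11.8,-15.6,0.5],[0,46.5,-11.8,-15.6,0.5],[0,46.5,-11.8,-15.6,0.5]])

```text
clock: 9.25
position: [0.4735, 0.2929, 0.3186]
eef_rot: [-0.034, 0.706, 0.035, 0.706]
ft_force: [0.6, 0.2, -2.7]
width: 0.0178
```

```bash
python3 see.py 4 100 80 340 330; python3 - <<'E'
from h import *
o=r.get_obs();c=camera("scene");cv2.imwrite("pics/sc4.png",c["color"]);W=world(c)
hs=cv2.cvtColor(c["color"],cv2.COLOR_BGR2HSV)
q=W[cv2.inRange(hs,(18,90,80),(34,255,255))>0];q=q[(np.linalg.norm(q[:,:2]-[.474,.293],axis=1)<.08)]
print(o["position"],len(q),q.min(0) if len(q) else 0,q.max(0) if len(q) else 0)
c=camera("top");W=world(c);hs=cv2.cvtColor(c["color"],cv2.COLOR_BGR2HSV);cv2.imwrite("pics/t4.png",c["color"])
P=W[cv2.inRange(hs,(160,80,80),(175,255,255))>0];P=P[(P[:,1]>.1)&(P[:,0]<.65)&(P[:,2]>.07)&(P[:,2]<.09)]
print(cv2.minAreaRect(P[:,:2].astype(np.float32)))
E
```

```text
9.25 [0.4735 0.2929 0.3186] [ 0.61  0.23 -2.74] 0.0178
[0.4735496  0.29287843 0.31865097] 317 [0.4246503  0.28086192 0.30858926] [0.48403689 0.35746522 0.61494261]
((0.4758877158164978, 0.2761341333389282), (0.2162640392780304, 0.2089192122220993), 5.697822093963623)
```

View pics/s4.png

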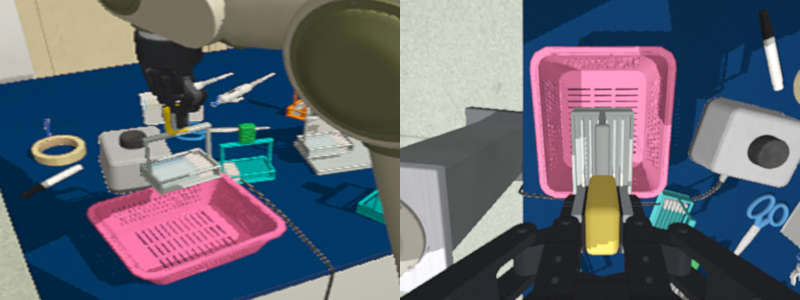

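The rack hangs upright over the basket, which has not moved. I lower it, slowing before the floor at about 19.0 cm down.

>>> move_arm(deltas=[[1,0,0,0,0.5],[3,0,0,0,0.5],[6,0,0,0,0.5],[9,0,0,0,0.5],[12,0,0,0,0.5],[14.5,0,0,0,0.5],[16.5,0,0,0,0.5],[17.6,0,0,0,0.5],[18.2,0,0,0,0.5],[18.5,0,0,0,0.5],[18.5,0,0,0,0.5]])

```text
clock: 10.82
position: [0.4737, 0.2933, 0.134]
eef_rot: [-0.034, 0.706, 0.035, 0.706]
ft_force: [0.6, 0.4, -1.6]
width: 0.0172
```

>>> move_arm(deltas=[[0.1,0,0,0,0.5],[0.2,0,0,0,0.5],[0.3,0,0,0,0.5],[0.3,0,0,0,0.5]])

```text
clock: 11.32
position: [0.4736, 0.2933, 0.1309]
eef_rot: [-0.034, 0.706, 0.035, 0.706]
ft_force: [-0.2, -0.6, -2.7]
width: 0.0174
```

>>> move_arm(deltas=[[0.1,0,0,0,0.5],[0.2,0,0,0,0.5],[0.2,0,0,0,0.5]])

```text
clock: 11.7
position: [0.4736, 0.2933, 0.1288]
eef_rot: [-0.034, 0.706, 0.035, 0.706]
ft_force: [0.3, 0.6, -1.7]
width: 0.0179
```

>>> move_arm(deltas=[[0.1,0,0,0,0.5],[0.15,0,0,0,0.5],[0.15,0,0,0,0.5]])

```text
clock: 12.08
position: [0.4738, 0.2935, 0.1283]
eef_rot: [-0.034, 0.706, 0.035, 0.707]
ft_force: [-1.9, -0.5, 6.3]
width: 0.0173
```

Contact: +6.3 N at TCP z 0.128, where 0.1285 was predicted. I open slowly.

>>> move_arm(deltas=[[-0.05,0,0,0,1.9],[-0.05,0,0,0,2.3],[-0.05,0,0,0,3],[-0.05,0,0,0,4.5],[-0.05,0,0,0,6],[-0.05,0,0,0,6],[-0.05,0,0,0,6]])

```text
clock: 12.95
position: [0.4738, 0.2935, 0.1288]
eef_rot: [-0.034, 0.706, 0.035, 0.707]
ft_force: [-0.0, 0.3, -0.1]
width: 0.0599
```

```bash
python3 see.py 5 100 80 340 330
```

```text
12.95 [0.4738 0.2935 0.1288] [-0.04  0.27 -0.12] 0.0599
```

View pics/s5.png

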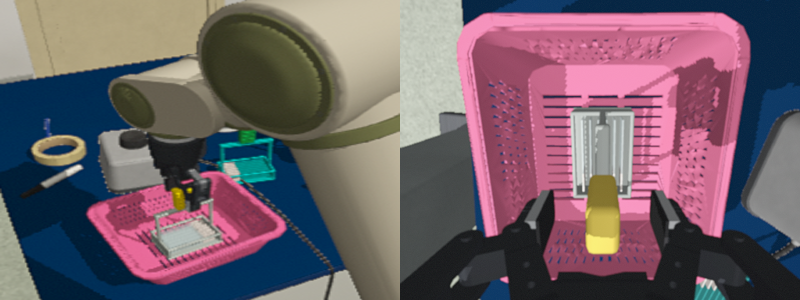

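The rack stands upright inside the basket, and the open fingers are clear on both sides of the grip at (603,215). I retreat straight up, then swing aside so the top camera can see.

>>> move_arm(deltas=[[-1,0,0,0,6],[-3,0,0,0,6],[-6,0,0,0,6],[-10,0,0,0,6],[-14,0,0,0,6],[-18,0,0,0,6],[-20,-3,0,0,6],[-20,-8,0,0,6],[-20,-13,0,0,6],[-20,-18,0,0,6],[-20,-22,0,0,6],[-20,-25,0,0,6],[-20,-25,0,0,6],[-20,-25,0,0,6]])

```text
clock: 14.8
position: [0.4976, 0.0448, 0.3288]
eef_rot: [-0.034, 0.706, 0.035, 0.707]
ft_force: [-0.5, 0.2, -0.4]
width: 0.0599
```

```bash
python3 - <<'E'
from h import *
o=r.get_obs();print(o["clock"],o["position"],o["ft_force"].round(2))
ims=[]
for n in("top","scene"):
    c=camera(n);ims.append(cv2.resize(c["color"],(400,300)));W=world(c);hs=cv2.cvtColor(c["color"],cv2.COLOR_BGR2HSV)
    for nm,lo,hi,c0 in(("yel",(18,90,80),(34,255,255),(.474,.293)),("grn",(45,80,40),(80,255,255),(.627,-.053))):
        q=W[cv2.inRange(hs,lo,hi)>0];q=q[np.linalg.norm(q[:,:2]-c0,axis=1)<.06]
        if len(q):
            q=q[(q[:,2]<.22)&(q[:,2]>.1)];t=q[q[:,2]>q[:,2].max()-.01];print(n,nm,len(t),((t.min(0)+t.max(0))/2).round(4),"topz",np.median(t[:,2]).round(4))
    P=W[cv2.inRange(hs,(160,80,80),(175,255,255))>0];P=P[(P[:,1]>.1)&(P[:,0]<.65)&(P[:,2]>.07)&(P[:,2]<.09)]
    print("basket",cv2.minAreaRect(P[:,:2].astype(np.float32)))
    A=np.c_[P[:,:2],np.ones(len(P))];print("rim slope",np.linalg.lstsq(A,P[:,2],rcond=None)[0][:2].round(4))
cv2.imwrite("pics/e6.png",np.hstack(ims))
E
```

```text
14.8 [0.49759628 0.04478945 0.32881697] [-0.49  0.17 -0.37]
top yel 91 [0.4734 0.2931 0.164 ] topz 0.1655
top grn 87 [ 0.6268 -0.0522  0.1887] topz 0.1889
basket ((0.4740298092365265, 0.29293763637542725), (0.21619221568107605, 0.2425665408372879), 5.673751354217529)
rim slope [-0.0009 -0.0033]
scene yel 76 [0.473  0.2934 0.1631] topz 0.1649
scene grn 47 [ 0.6265 -0.0543  0.1859] topz 0.1875
basket ((0.4749305844306946, 0.29119157791137695), (0.2197154313325882, 0.24422979354858398), 5.432195663452148)
rim slope [-0.0061  0.0051]
```

View pics/e6.png

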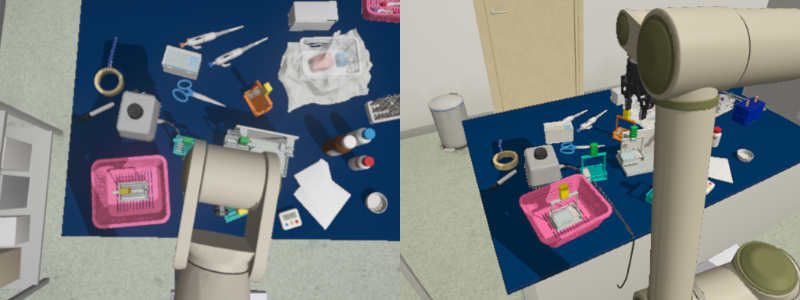

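The pictures show the rack standing in the middle of the basket (top half, (130,190)). Its top is at 0.165 m (expected 0.165), the basket is level, green is unmoved and the arm is free. I hand it in.

```bash
python3 -c "
from h import *
print(ticket.sign_off())"
```

```text
the job is handed in; nothing more can be done
None
```

I lifted the yellow-gripped rack 38 mm off its hook and brought it out 95 mm along the stand's −x axis. I then carried it over the other objects, set it on the basket floor at about 6 N, and released it. The job was handed in at about 15 s.

My last checks showed no failures or disagreements:
- **Yellow rack:** the grip is within 2–3 mm of the basket's centre. Its top is at 0.165 m, which is the height expected when it stands on the floor, and it looks upright in the pictures.
- **Basket:** it has not moved, and its rim slope is under 0.01 rad.
- **Green rack:** it is within about 2 mm of where it started, which is within measuring error.
- **Arm:** it is clear of everything and reads only the force sensor's resting noise.

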